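Click the lock wheel to its mark and throw the cam

TASK

Unlock the dome box by fingertip, lifting nothing: flick the edge of the dark six-lobed wheel clockwise (seen from above), click by click, until its white lobe rests at the brass pointer, and do not let it run on past it. Then push the brass cam lever by its upright peg all the way round counter-clockwise to its stop, off the dome's catch. Leave the marble, the comb spacer and everything else standing around undisturbed, and finish clear of it all.

Things in the scene. Friction and masses are not known exactly. Their poses are not given: they have to be found in the camera images.
- lockbox: Fixed brown wooden plinth 240 x 300 x 16 mm (x, y, z). Origin: centre of its underside; x points away from the robot at yaw 0, y left, z up. On it, in this frame (mm): wheel axis at (-50, -70), cam pivot at (-60, 70), rosewood dome box (radius 52, top 78 above the table) at (60, 70), marble's cup (radius 15) at (85, -30). Place and yaw vary.
- wheel_centre (a point): On the wheel's upright axis, 46 mm above the table. Dark hub, radius 27 mm, with six lobes 60 degrees apart, 10 to 12 mm wide, each ending in a round of radius 6 mm centred 40 mm from the axis. All span heights 37 to 55 mm; below the lobes is free space to the plinth's top at 16 mm, save a pedestal of radius 24 mm. The plinth's -x side is the open side to flick.
- wheel (a joint): Wheel angle, rad: 0 with the white lobe at the pointer; grows clockwise seen from above. Sprung clicks every 1.047; past half-way it snaps to the next by itself. About 1.5 to 2.5 N at the lobes. Starts 2 to 4 clicks before 0 (seldom caught between two). A stop at -4.82 bars the other way round; it can overrun to 1.6.
- white_lobe (a point): Top of the white-capped lobe's end, 40 mm from the axis, 56 mm high. On a click the lobes lie at 30, 90, 150, 210, 270, 330 degrees from the plinth's +x (counter-clockwise), a gap facing its -x. There a fingertip whose inner side is 32 mm from the axis, moved along the plinth's +y, pushes a lobe from 210 to 150 degrees: one click.
- pointer (a point): Tip of the fixed brass pointer beside the wheel, on the plinth's +y side of it, 50 mm from its axis and 33 mm above the table, below the lobes. It is the near corner of a diamond-shaped brass plate on a small block, which reaches to 76 mm from the axis.
- cam_pivot (a point): Pivot (upright axis) of the cam lever, 40 mm above the table.
- cam (a joint): Cam lever angle, rad: 0 pointing along the plinth's +x over the dome's catch (locked), grows counter-clockwise seen from above to its stop at 1.571, pointing along the plinth's +y (unlocked). Starts between 0 and 0.2. It is held by friction (about 1.2 N at the peg) and stays where it is left.
- cam_peg (a point): Upright brass peg on the cam lever, 42 mm from the pivot, radius 6 mm, 40 to 66 mm above the table; this point is on its axis at 56 mm. The flat lever under it is 12 mm wide, 50 mm long, its top 41 mm high. To unlock, push the peg from the wheel's side (plinth's -y side at the start), round the pivot.
- marble_center (a point): Centre of a loose pearly marble, radius 10 mm, sitting in a brass cup on the plinth. To be left alone.
- comb_centre (a point): Centre of a loose horn comb-shaped spacer, 29 x 50 x 12 mm, lying on the plinth behind the wheel (plinth's +x side). To be left alone.
- funnel_stand: White funnel in a steel holder over a glass jar on a 110 x 110 mm wooden foot, 158 mm tall, loose. Origin: centre of its underside. To be left alone.
- coaster: Loose grey slate coaster, 95 x 95 x 8 mm. Origin: centre of its underside. To be left alone.
- loupe: Loose black eye loupe, radius 20 mm, 42 mm tall. Origin: centre of its underside. To be left alone.
- tin: Loose round tin, radius 30 mm, 55 mm tall. Origin: centre of its underside. To be left alone.

How it is judged:
By the outcome, as a careful person would: the job done as asked, in the order asked, and still so for the second after the job is handed in, with the robot touching nothing.
It also fails if it takes over 59 s, if anything falls off the work surface, if the arm or the gripper's body presses on something with over 40 N, if the wrist force passes 120 N, or if a joint passes its speed limit or range.

ROBOT

A 6-joint arm with a two-finger parallel gripper is mounted at the origin on the work surface. World frame = base frame: x ahead of the robot, y to its left, z up, the work surface at z = 0. Lengths are in mm, angles in degrees, forces in N, time in s.
With the tool pointing down it reaches from about 300 to 850 mm from the base axis. Payload 5.4 kg.
Tool frame: the origin (TCP) lies between the finger pads; the fingertips stand 8 mm ahead of it and the grasp point (between the pads) lies 11 mm behind it; z points along the fingers, y is the line along which they close (so a half turn about z gives the same grasp; the last joint's range is limited). The gripper opens to 85 mm and grips with 20 to 120 N. Pads are 22 mm wide; open, the fingers measure 114 mm over their backs; the gripper's body (76 mm by 85 mm) begins 54 mm behind the grasp point. The pads swing forward as they close: fully open they stand 13 mm farther back than shut.
Start: joints at [64.681, 9.076, 91.501, -0, 79.423, -12.038], TCP at [132.106, 559.602, 239.299] pointing down, gripper open.
Joint ranges: [-166.64, 166.64], [-54.1, 131.32], [10.49, 154.53], [-73.88, 253.88], [9.74, 151.15], [-171.62, 171.62]. Speed limits (degrees/s): [147.25, 147.25, 180, 180, 180, 180].

INTERFACE

Orientations are given as [roll, pitch, yaw] about the fixed x, y, z axes, in that order (R = Rz(yaw) Ry(pitch) Rx(roll)).
In Python, from cell import sense, viewer, job gives the robot as it stands.
- The arm moves only by the tool jog_arm, never from a script. Its argument "steps" is one flat list of numbers, 6 for each row, row after row: the shift along the tool's x, y, z normalised to -1 to 1, where 1 is 0.04 m, then the turn, a rotation vector about the tool's x, y, z normalised to -1 to 1, where 1 is 90 degrees. In form: [tx, ty, tz, rx, ry, rz, tx, ty, tz, rx, ry, rz, ...]. A call has 1 to 5 rows; each row shifts and turns the commanded pose from where the row before left it, along the tool's axes as they then stand; what a row does not reach is not made up. A row lasts 1/12 s, in which the tool goes at most 41.7 mm and 7.16 degrees, less where a joint would pass 70% of its speed; a pose out of reach is approached as far as the arm can. A call with a number of a shift or a turn outside -1 to 1 is refused whole. A call with a gripper value outside its range is refused whole. "jaw" is the closure, from -1 (fully open) to 1 (shut), so that 0 is half open, set as the call begins (left out, the last holds). The fingers move at their own pace and stop on an object; "squeeze" is the grip in N (left out, the last holds). Time passes only in rows, so rows that do not move let the fingers close. It gives the time, the measured TCP pose, the force, the opening and the grip force at its end, in the units of the state.
- sense(): the state, without advancing time (a new reading comes with each control period).
- viewer.snapshot(name): name is "side" or "top" or "wrist"; returns the picture (420x560x3 uint8, blue, green, red); there is no depth.
- viewer.get_calibration(name): a dict with "mtx" (3x3 intrinsics, pixels), "origin" and "attitude" of the camera in the world; the wrist camera has in their place "tool_from_camera" (4x4, takes a point from camera to tool coordinates, whose origin is the TCP and whose axes are the flange's). Camera axes: x right, y down, z forward; pixel columns grow to the right and rows downward; lengths in mm; the calibration is good to about 2 mm. A picture is of the moment at which its call begins: read the wrist's pose just before it. get_calibration takes no time and is no camera call.
- job.hand_in(): hands the job in; it is judged then, once.
The state is a dict: "time": time; "joints": joint angles; "dq": joint speeds; "joint_torque": joint torques, N m; "eef_pos": TCP position; "eef_rot": TCP orientation; "force": force on the tool from outside, world axes, zero at the start; "ft_torque": the same for the moment, N m; "grip_width": opening from 0.0 (shut) to 1.0 (fully open); "grip_force": force on a finger pad.
Only numpy, scipy, OpenCV 4.12 (cv2) and the standard library are available. Lean on these libraries where they do the work, as an engineer would, in place of code of your own. Each camera call takes 0.05 s, during which the arm holds its last target. There are 200 camera calls.

## Working session

There is one attempt and no reset: what is moved stays moved. The work goes in short steps, Python scripts to look and compute and a tool call to move; the robot and the scene stay as the last step left them, time stands still between calls to the robot, and variables do not carry over. Pictures are saved under pics/ and viewed, at most 10 in all, crops included, and the job is handed in when it is done.

Besides the shell and the picture viewer there is one more tool, called as name(argument=value, ...) on one line, values as JSON. jog_arm: Moves the arm, as the interface text tells. Scaled input: -1 to 1 covers 0.04 m each way for a shift and 90 degrees each way for a turn. Its arguments: {"type":"object","properties":{"steps":{"type":"array","items":{"type":"number"}},"jaw":{"type":"number"},"squeeze":{"type":"number"}},"required":["steps"]}

```bash
mkdir -p pics; cat > h.py <<'E'
import numpy as np,cv2
from cell import sense,viewer,job
from scipy.spatial.transform import Rotation as R
E
python3 - <<'E'
from h import *
s=sense();print(s)
for n in("top","side"):
    im=viewer.snapshot(n);cv2.imwrite(f"pics/{n}0.png",im);print(n,viewer.get_calibration(n))
print(viewer.get_calibration("wrist"))
E
```

```text
{'time': 0.0, 'joints': array([ 6.46813093e+01,  9.11483714e+00,  9.15749951e+01,  1.51699176e-03,
        7.94240754e+01, -1.20383914e+01]), 'dq': array([ 0.02766053,  0.02467734,  0.00371662, -0.01666993, -0.03072026,
       -0.06505786]), 'joint_torque': array([-6.54250653e-04, -3.95980561e+01, -3.31432986e+01, -2.08656443e-04,
        8.07981589e-03, -4.93034989e-06]), 'eef_pos': array([131.8372426 , 559.05427057, 238.27079739]), 'eef_rot': array([-1.79888908e+02, -2.52152473e-02,  1.66719396e+02]), 'force': array([ 0.22966317,  0.35517921, -0.12157293]), 'ft_torque': array([ 0.01296591,  0.06257289, -0.0579622 ]), 'grip_force': 0.0, 'grip_width': 1.0001350545139802}
top {'mtx': array([[446.6761023 ,   0.        , 279.71139092],
       [  0.        , 446.6761023 , 210.7269231 ],
       [  0.        ,   0.        ,   1.        ]]), 'origin': array([ 455.87602573,   -2.04392723, 1195.86442724]), 'attitude': array([-174.96502313,   -0.42955597,  -89.84269754])}
side {'mtx': array([[387.45495152,   0.        , 279.14785641],
       [  0.        , 387.45495152, 210.65598458],
       [  0.        ,   0.        ,   1.        ]]), 'origin': array([ 312.39840377, -497.00104126,  794.90965009]), 'attitude': array([-1.41875292e+02,  3.79808262e-02, -2.88039815e+01])}
{'mtx': array([[323.16300487,   0.        , 283.67250382],
       [  0.        , 323.16300487, 208.70715777],
       [  0.        ,   0.        ,   1.        ]]), 'tool_from_camera': array([[-6.58936992e-04, -9.55997435e-01, -2.93374283e-01,
         7.52832562e+01],
       [ 9.99999780e-01, -6.53699763e-04, -1.15898195e-04,
         3.61536814e-01],
       [-8.09803220e-05, -2.93374295e-01,  9.55997655e-01,
        -1.34470557e+02],
       [ 0.00000000e+00,  0.00000000e+00,  0.00000000e+00,
         1.00000000e+00]])}
```

View pics/top0.png

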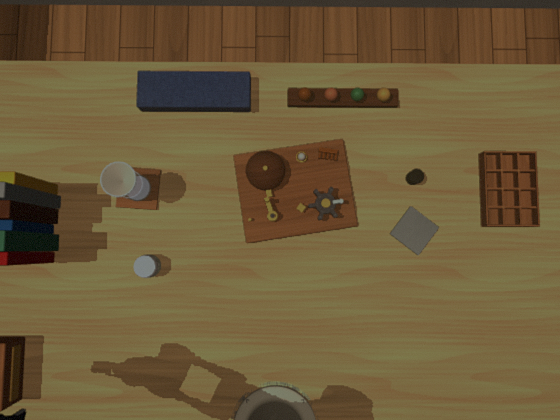

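View pics/side0.png

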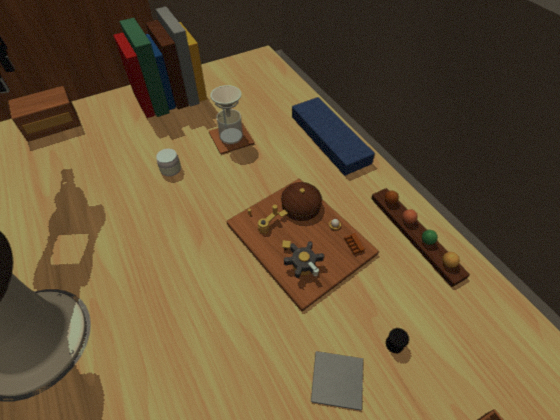

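Top view: the plinth has corners near (234,155), (345,140), (357,227) and (247,242). The wheel is at (326,203) with its white lobe pointing to -y, the pointer is at (302,208) and the cam is at (272,215). Next I'll measure it.

```bash
cat >> h.py <<'E'
def cam(n,s=None):
    c=viewer.get_calibration(n)
    if n=="wrist":
        T=np.eye(4);T[:3,:3]=R.from_euler('xyz',s['eef_rot'],degrees=True).as_matrix();T[:3,3]=s['eef_pos']
        T=T@c['tool_from_camera'];return c['mtx'],T[:3,:3],T[:3,3]
    return c['mtx'],R.from_euler('xyz',c['attitude'],degrees=True).as_matrix(),c['origin']
def ray(cm,p):
    d=cm[1]@np.linalg.inv(cm[0])@np.array([p[0],p[1],1.]);return cm[2],d/np.linalg.norm(d)
def onz(cm,p,z):
    o,d=ray(cm,p);return o+d*(z-o[2])/d[2]
def tri(rs):
    A=sum(np.eye(3)-np.outer(d,d) for o,d in rs);b=sum((np.eye(3)-np.outer(d,d))@o for o,d in rs)
    return np.linalg.solve(A,b)
def proj(cm,P):
    q=cm[0]@cm[1].T@(np.array(P)-cm[2]);return q[:2]/q[2]
E
python3 - <<'E'
from h import *
ct=cam("top");cs=cam("side")
for p in [(234,155),(345,140),(357,227),(247,242)]: print(onz(ct,p,16).round(1))
for a in [(228,229),(300,182),(376,250),(305,300)]: print('side',onz(cs,a,16).round(1))
im=cv2.imread("pics/top0.png")
hsv=cv2.cvtColor(im,cv2.COLOR_BGR2HSV)
for p in [(240,170),(290,220),(290,270),(180,280),(338,202),(326,203)]: print(p,hsv[p[1],p[0]])
cr=cv2.resize(im[130:250,225:370],None,fx=5,fy=5,interpolation=cv2.INTER_CUBIC)
cv2.imwrite("pics/topc.png",cv2.convertScaleAbs(cr,alpha=1.6))
E
```

```text
[709.3 112.3  16. ]
[ 751.6 -185.9   16. ]
[ 517.3 -215.3   16. ]
[476.9  75.3  16. ]
side [468.4  49.3  16. ]
side [703.6  98.2  16. ]
side [ 750.2 -175.3   16. ]
side [ 537.1 -203.4   16. ]
(240, 170) [ 13 162  99]
(290, 220) [ 12 159 101]
(290, 270) [ 23 109 124]
(180, 280) [ 21 114 125]
(338, 202) [ 44  25 110]
(326, 203) [ 23 148 122]
```

View pics/topc.png

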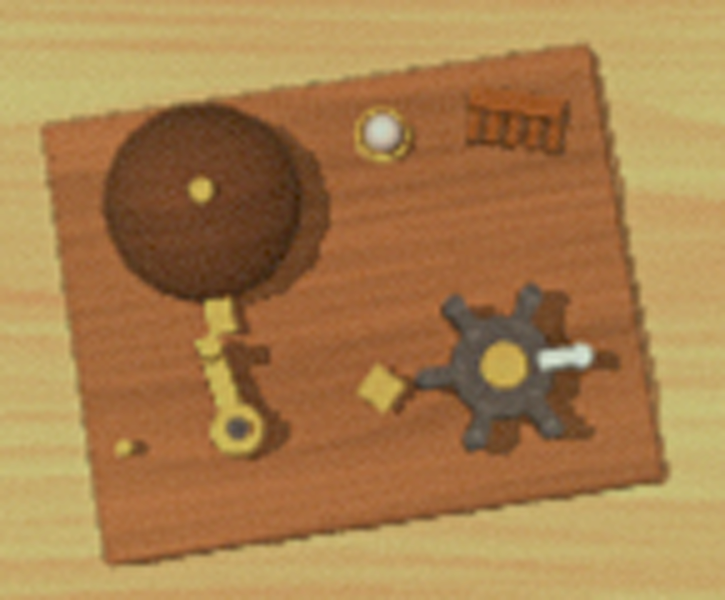

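The enlarged view shows the white lobe at (575,357), opposite the pointer at (383,388), which makes it three clicks. The cam is near 0 with its peg at (208,347). Now I'll fit the plinth's pose from its mask.

```bash
python3 - <<'E'
from h import *
ct=cam("top");cs=cam("side")
def quad(n):
    im=cv2.imread(f"pics/{n}0.png");h=cv2.cvtColor(cv2.GaussianBlur(im,(3,3),0),cv2.COLOR_BGR2HSV)
    m=cv2.inRange(h,(0,135,30),(17,255,160))
    x0,y0,x1,y1=(225,130,370,250) if n=="top" else (220,170,385,310)
    k=np.zeros_like(m);k[y0:y1,x0:x1]=m[y0:y1,x0:x1]
    k=cv2.morphologyEx(k,cv2.MORPH_CLOSE,np.ones((9,9)))
    c=max(cv2.findContours(k,0,2)[0],key=cv2.contourArea)
    c=cv2.convexHull(c)[:,0].astype(float);cm=cam(n)
    P=np.array([onz(cm,p,16)[:2] for p in c],np.float32)
    return cv2.minAreaRect(P),P
r,P=quad("top");print(r)
(cx,cy),(w,h),a=r
psi=[a+k for k in(-180,-90,0,90) if abs(a+k)<45][0]
print(psi)
Rp=lambda p:np.array([cx,cy])+R.from_euler('z',psi,degrees=True).as_matrix()[:2,:2]@np.array(p)
for nm,p,z in [("wheel",(-50,-70),56),("dome",(60,70),78),("pivot",(-60,70),42),("cup",(85,-30),26)]:
    q=Rp(p);print(nm,q.round(1),'top px in crop',((proj(ct,[*q,z])-[225,130])*5+2).round(0),'side',proj(cs,[*q,z]).round(1))
r2=quad("side")[0];print(r2)
E
```

```text
((615.2069702148438, -50.851806640625), (240.71900939941406, 304.3452453613281), 9.082735061645508)
9.082735061645508
wheel [ 576.9 -127.9] top px in crop [505. 367.] side [303.7 256.4]
dome [663.4  27.7] top px in crop [201. 191.] side [301.6 189.4]
pivot [544.9   8.8] top px in crop [238. 430.] side [262.8 222.3]
cup [703.9 -67.1] top px in crop [383. 135.] side [334.6 222.8]
((599.3067626953125, -51.397064208984375), (280.43408203125, 490.62799072265625), 6.434817314147949)
```

jog_arm(steps=[-1,0,0,0,0,0.06,-0.5,-1,0,0,0,0,-0.5,-1,0,0,0,0,-0.5,-1,0,0,0,0,-0.5,-1,0,0,0,0])

```text
time: 0.52
eef_pos: [193.6, 383.4, 238.3]
eef_rot: [-179.9, -0.0, 161.4]
force: [1.0, 0.1, 0.8]
grip_width: 0.999
grip_force: 0.0
```

jog_arm(steps=[-0.6,-0.75,0,0,0,-0.077,-0.6,-0.75,0,0,0,-0.077,-0.6,-0.75,0,0,0,-0.077,-0.6,-0.75,0,0,0,-0.077,-0.6,-0.75,0,0,0,0])

```text
time: 0.93
eef_pos: [281.9, 244.6, 239.3]
eef_rot: [180.0, -0.0, -175.3]
force: [0.6, -0.2, 0.5]
grip_width: 0.998
grip_force: 0.0
```

jog_arm(steps=[-0.75,-0.6,0,0,0,0,-0.75,-0.6,0,0,0,0,-0.75,-0.6,0,0,0,0,-0.75,-0.6,0,0,0,0,-0.75,-0.6,0,0,0,0])

```text
time: 1.35
eef_pos: [442.2, 136.1, 239.2]
eef_rot: [180.0, -0.0, -175.6]
force: [-0.2, 0.9, 0.6]
grip_width: 1.002
grip_force: 0.0
```

jog_arm(steps=[-0.4,-0.9,0,0,0,-0.052,-0.4,-0.9,0,0,0,0,-0.4,-0.9,0,0,0,0,-0.4,-0.9,0,0,0,0,-0.4,-0.9,0,0,0,0])

```text
time: 1.77
eef_pos: [546.3, -30.9, 239.0]
eef_rot: [180.0, -0.0, -170.9]
force: [0.2, 0.8, 0.3]
grip_width: 1.0
grip_force: 0.0
```

jog_arm(steps=[0,-0.6,0,0,0,0,0,0,0,0,0,0,0,0,0,0,0,0])

```text
time: 2.02
eef_pos: [549.4, -53.7, 238.9]
eef_rot: [179.9, -0.1, -171.0]
force: [-0.1, 0.9, 0.6]
grip_width: 0.999
grip_force: 0.0
```

```bash
python3 - <<'E'
from h import *
s=sense();im=viewer.snapshot("wrist");cv2.imwrite("pics/w1.png",im);np.save("w1.npy",np.r_[s['eef_pos'],s['eef_rot']])
print(s['eef_pos'],s['eef_rot'])
cm=cam("wrist",s);c=np.array([615.2,-50.85]);M=R.from_euler('z',9.08,degrees=True).as_matrix()[:2,:2]
for nm,p,z in [("wheel",(-50,-70),56),("pointer",(-50,-20),33),("pivot",(-60,70),42)]+[("corner",(a,b),16) for a in(-120,120) for b in (-150,150)]:
    print(nm,proj(cm,[*(c+M@p),z]).round(0))
cv2.imwrite("pics/w1b.png",cv2.convertScaleAbs(im,alpha=1.5))
E
```

```text
[549.3786786  -53.66894356 238.8635797 ] [ 1.79944099e+02 -7.43706753e-02 -1.71026924e+02]
wheel [207. 203.]
pointer [258. 197.]
pivot [342. 190.]
corner [136. 130.]
corner [415. 129.]
corner [162. 321.]
corner [394. 320.]
```

View pics/w1b.png

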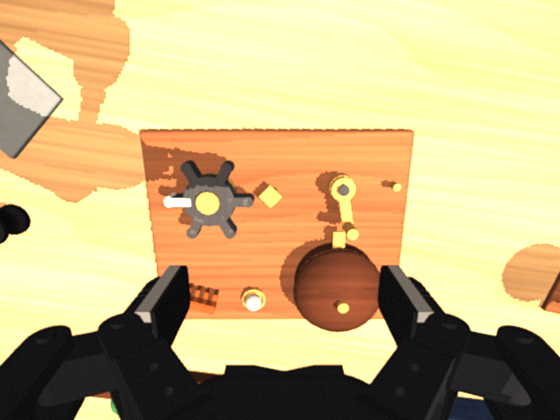

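The wrist view agrees: hub at (207,203) as predicted, white lobe at (170,202) pointing to the plinth's -y, pointer at (270,196), peg at (352,233). The open fingertips at (187,268) and (380,268) work out about 5 mm behind the TCP. I'll go to the start of the wheel stroke.

jog_arm(steps=[0.14,-0.87,0.3,0,0,0,0.14,-0.87,0.3,0,0,0,0.14,-0.87,0.3,0,0,0,0.14,-0.87,0.3,0,0,0,0.14,-0.87,0.3,0,0,0])

```text
time: 2.48
eef_pos: [549.4, -228.6, 179.2]
eef_rot: [180.0, 0.0, -170.8]
force: [0.9, -0.4, -0.1]
grip_width: 0.997
grip_force: 0.0
```

jog_arm(steps=[0,0,0.9,0,0,0,0,0,0.9,0,0,0,0,0,0.5,0,0,0,0,0,0,0,0,0,0,0,0,0,0,0])

```text
time: 2.9
eef_pos: [548.9, -227.2, 86.9]
eef_rot: [179.9, -0.1, -170.8]
force: [0.8, 0.0, 0.5]
grip_width: 1.002
grip_force: 0.0
```

```bash
cat >> h.py <<'E'
C=np.array([615.2,-50.85]);M=R.from_euler('z',9.08,degrees=True).as_matrix()[:2,:2]
def where():
    s=sense();return (M.T@(s['eef_pos'][:2]-C)).round(1),s['eef_pos'][2].round(1),s['eef_rot'].round(1),s['force'].round(1),s['time']
E
python3 - <<'E'
from h import *
print(where())
im=viewer.snapshot("side");cv2.imwrite("pics/s2.png",cv2.convertScaleAbs(cv2.resize(im[150:390,180:460],None,fx=2.5,fy=2.5),alpha=1.5))
E
```

```text
(array([ -93.3, -163.7]), np.float64(86.9), array([ 1.799e+02, -1.000e-01, -1.708e+02]), array([0.8, 0. , 0.5]), 2.9)
```

View pics/s2.png

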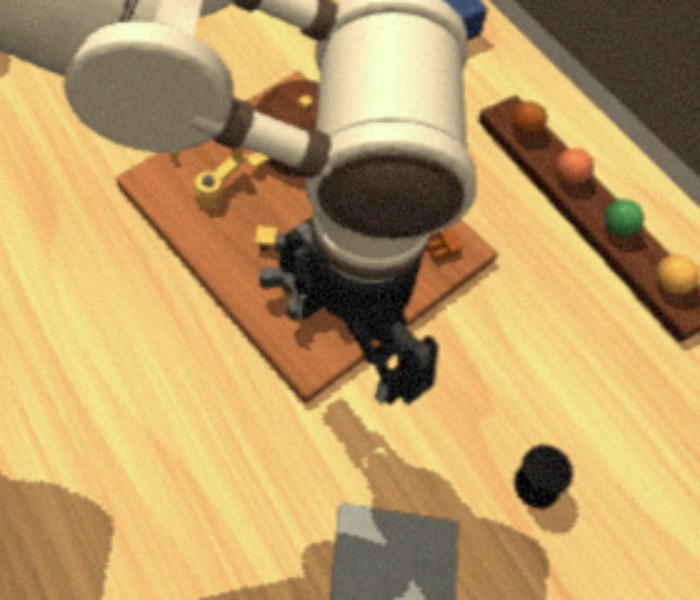

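The arm hides part of the wheel, but nothing is touching and the other finger is clear of the loupe and coaster. I'll descend.

jog_arm(steps=[0,-0.1,0.5,0,0,0,0,0,0.5,0,0,0,0,0,0.35,0,0,0,0,0,0,0,0,0,0,0,0,0,0,0])

```text
time: 3.37
eef_pos: [550.6, -232.8, 34.4]
eef_rot: [-180.0, 0.0, -170.9]
force: [-0.3, -0.5, -0.1]
grip_width: 0.994
grip_force: 0.0
```

```bash
python3 - <<'E'
from h import *
print(where())
im=viewer.snapshot("wrist");cv2.imwrite("pics/w3.png",cv2.convertScaleAbs(im,alpha=1.7))
E
```

```text
(array([ -92.5, -169.4]), np.float64(34.4), array([-180. ,    0. , -170.9]), array([-0.3, -0.5, -0.1]), 3.3667)
```

View pics/w3.png

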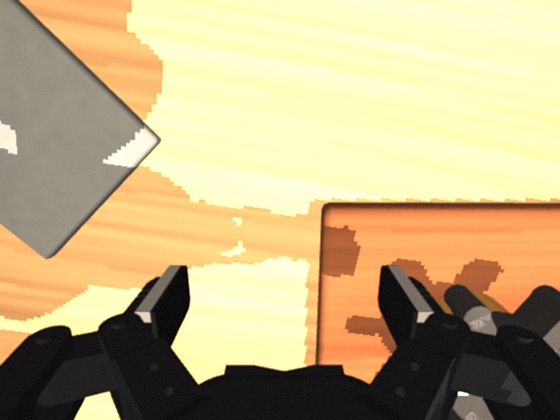

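The fingertip (right one, tip at about (395,268)) sits beside the 210° lobe, whose end is at (458,292), and the white lobe is at (470,400). First click: push 50 mm along +y.

jog_arm(steps=[0,0.2,0,0,0,0,0,0.2,0,0,0,0,0,0.15,0,0,0,0,0,0.12,0,0,0,0,0,0.1,0,0,0,0])

```text
time: 3.83
eef_pos: [544.8, -204.4, 34.9]
eef_rot: [-179.7, -0.1, -170.8]
force: [-2.4, -5.2, 0.5]
grip_width: 1.001
grip_force: 2.4
```

jog_arm(steps=[0,0.1,0,0,0,0,0,0.1,0,0,0,0,0,0.1,0,0,0,0,0,0.1,0,0,0,0,0,0.08,0,0,0,0])

```text
time: 4.25
eef_pos: [542.4, -182.7, 33.7]
eef_rot: [180.0, 0.0, -170.9]
force: [0.8, -1.0, -0.3]
grip_width: 0.998
grip_force: 0.2
```

jog_arm(steps=[0,0,0,0,0,0,0,0,0,0,0,0])

```text
time: 4.42
eef_pos: [542.2, -182.9, 33.4]
eef_rot: [180.0, -0.0, -170.9]
force: [0.6, -0.1, 0.0]
grip_width: 1.001
grip_force: 0.0
```

```bash
python3 - <<'E'
from h import *
print(where())
im=viewer.snapshot("wrist");cv2.imwrite("pics/w4.png",cv2.convertScaleAbs(im,alpha=1.7))
E
```

```text
(array([ -93. , -118.9]), np.float64(33.4), array([ 180. ,   -0. , -170.9]), array([ 0.6, -0.1,  0. ]), 4.4167)
```

View pics/w4.png

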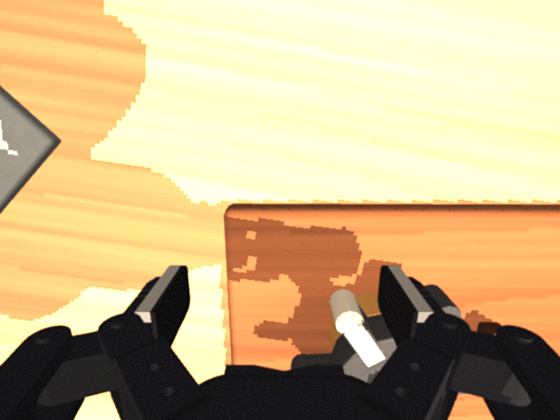

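The white lobe has snapped to 210° (tip at (345,305), left of the finger), so that is exactly one click. Next: back out, return, and repeat.

jog_arm(steps=[0.35,0,0,0,0,0,0.35,0,0,0,0,0,0,-0.6,0,0,0,0,0,-0.65,0,0,0,0,0,0,0,0,0,0])

```text
time: 4.88
eef_pos: [523.5, -241.7, 34.5]
eef_rot: [-179.8, 0.1, -171.0]
force: [0.6, -1.4, 0.3]
grip_width: 0.999
grip_force: 0.0
```

jog_arm(steps=[-0.35,0,0,0,0,0,-0.35,0,0,0,0,0,0,0,0,0,0,0])

```text
time: 5.13
eef_pos: [552.0, -232.9, 33.9]
eef_rot: [-180.0, 0.1, -170.9]
force: [1.0, -0.5, 0.1]
grip_width: 1.001
grip_force: 0.0
```

```bash
python3 -c "
from h import *
print(where())"
```

```text
(array([ -91.2, -169.8]), np.float64(33.9), array([-1.800e+02,  1.000e-01, -1.709e+02]), array([ 1. , -0.5,  0.1]), 5.1333)
```

jog_arm(steps=[0.04,0.2,0,0,0,0,0,0.2,0,0,0,0,0,0.15,0,0,0,0,0,0.12,0,0,0,0,0,0.1,0,0,0,0])

```text
time: 5.55
eef_pos: [540.3, -204.2, 33.3]
eef_rot: [-179.8, -0.4, -170.7]
force: [-13.4, -11.2, 1.6]
grip_width: 1.003
grip_force: 8.3
```

jog_arm(steps=[0,0.1,0,0,0,0,0,0.1,0,0,0,0,0,0.1,0,0,0,0,0,0.1,0,0,0,0,0,0.1,0,0,0,0])

```text
time: 5.97
eef_pos: [539.3, -182.1, 33.2]
eef_rot: [180.0, -0.1, -170.9]
force: [0.6, -0.2, -0.5]
grip_width: 1.0
grip_force: 0.1
```

jog_arm(steps=[0,0,0,0,0,0,0,0,0,0,0,0])

```text
time: 6.13
eef_pos: [540.6, -182.6, 33.8]
eef_rot: [-180.0, 0.0, -170.9]
force: [-0.5, -0.7, -0.4]
grip_width: 0.998
grip_force: 0.0
```

jog_arm(steps=[0.35,0,0,0,0,0,0.35,0,0,0,0,0,0,-0.6,0,0,0,0,0,-0.65,0,0,0,0,0,0,0,0,0,0])

```text
time: 6.55
eef_pos: [522.2, -241.2, 34.9]
eef_rot: [-179.8, 0.2, -171.0]
force: [0.7, -1.0, -0.1]
grip_width: 1.003
grip_force: 0.0
```

```bash
python3 - <<'E'
from h import *
print(where())
im=viewer.snapshot("side");cv2.imwrite("pics/s5.png",cv2.convertScaleAbs(cv2.resize(im[190:310,220:360],None,fx=4,fy=4),alpha=1.5))
E
```

```text
(array([-121.9, -173.3]), np.float64(34.9), array([-179.8,    0.2, -171. ]), array([ 0.7, -1. , -0.1]), 6.55)
```

View pics/s5.png

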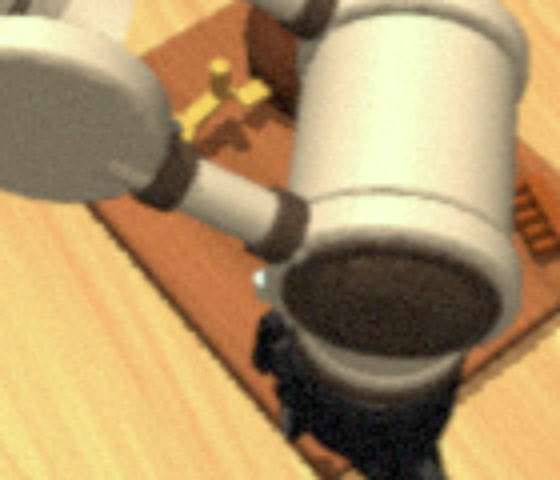

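```bash
python3 - <<'E'
from h import *
cs=cam("side")
for a in (210,180,150,120,90):
    p=np.array([-50,-70])+40*np.array([np.cos(np.radians(a)),np.sin(np.radians(a))])
    print(a,proj(cs,[*(C+M@p),56]).round(1))
im=viewer.snapshot("side");h=cv2.cvtColor(im,cv2.COLOR_BGR2HSV)[235:275,265:300]
m=cv2.inRange(h,(0,0,90),(180,60,255));n,_,st,ce=cv2.connectedComponentsWithStats(m)
print([(c+[265,235],s[4]) for c,s in zip(ce[1:],st[1:])])
E
```

```text
210 [297.4 271.1]
180 [289.6 266.1]
150 [285.8 258.5]
120 [286.9 250.6]
90 [292.3 244.4]
[(array([279., 238.]), np.int32(1)), (array([268., 239.]), np.int32(1)), (array([272., 241.]), np.int32(1)), (array([299., 241.]), np.int32(1)), (array([280., 244.]), np.int32(1)), (array([284., 247.]), np.int32(1)), (array([284.33333333, 259.44444444]), np.int32(9))]
```

jog_arm(steps=[-0.35,0,0,0,0,0,-0.35,0.05,0,0,0,0,0,0,0,0,0,0])

```text
time: 6.9
eef_pos: [549.8, -229.2, 33.9]
eef_rot: [-180.0, 0.1, -170.8]
force: [0.2, 0.3, -0.7]
grip_width: 1.0
grip_force: 0.0
```

The white lobe is at 150° (measured (284,259), predicted (286,258)), so one click remains. I'll push slightly slower.

jog_arm(steps=[0,0.2,0,0,0,0,0,0.15,0,0,0,0,0,0.12,0,0,0,0,0,0.1,0,0,0,0,0,0.1,0,0,0,0])

```text
time: 7.32
eef_pos: [541.2, -205.9, 33.5]
eef_rot: [-179.8, -0.3, -170.7]
force: [-12.4, -11.6, 2.8]
grip_width: 0.999
grip_force: 8.4
```

jog_arm(steps=[0,0.1,0,0,0,0,0,0.1,0,0,0,0,0,0.1,0,0,0,0,0,0.1,0,0,0,0,0,0.08,0,0,0,0])

```text
time: 7.73
eef_pos: [538.9, -184.1, 32.8]
eef_rot: [179.9, -0.1, -170.9]
force: [0.3, 0.0, 0.2]
grip_width: 1.004
grip_force: 0.0
```

jog_arm(steps=[0,0,0,0,0,0,0,0,0,0,0,0,0.35,0,0,0,0,0,0.35,0,0,0,0,0,0.1,0,0,0,0,0])

```text
time: 8.15
eef_pos: [508.0, -190.0, 33.4]
eef_rot: [180.0, -0.0, -170.9]
force: [-0.6, -0.5, 0.8]
grip_width: 0.997
grip_force: 0.0
```

jog_arm(steps=[0,0,-0.5,0,0,0,0,0,-0.9,0,0,0,0,0,-0.9,0,0,0,0,0.1,-0.9,0,0,0,0,0,0,0,0,0])

```text
time: 8.57
eef_pos: [513.3, -188.4, 170.4]
eef_rot: [-179.4, 0.7, -170.9]
force: [0.9, -0.7, 1.5]
grip_width: 1.002
grip_force: 0.0
```

jog_arm(steps=[0,0.9,0,0,0,0,0,0.9,0,0,0,0,0,0.9,0,0,0,0,0,0,0,0,0,0,0,0,0,0,0,0], jaw=1, squeeze=20)

```text
time: 8.98
eef_pos: [491.6, -78.1, 161.6]
eef_rot: [-180.0, 0.0, -170.7]
force: [0.2, -0.3, -0.2]
grip_width: 0.296
grip_force: 0.0
```

```bash
python3 - <<'E'
from h import *
print(where())
s=sense();im=viewer.snapshot("wrist");cv2.imwrite("pics/w6.png",cv2.convertScaleAbs(im,alpha=1.5));cm=cam("wrist",s)
for nm,p,z in [("wheel",(-50,-70),56),("white@90",(-50,-30),56),("pointer",(-50,-20),33),("pivot",(-60,70),42),("peg0",(-18,70),66)]:
    print(nm,proj(cm,[*(C+M@p),z]).round(0))
E
```

```text
(array([-126.3,   -7.4]), np.float64(161.6), array([-180. ,    0. , -170.7]), array([ 0.2, -0.3, -0.2]), 8.9833)
wheel [209. 296.]
white@90 [256. 296.]
pointer [269. 282.]
pivot [371. 278.]
peg0 [374. 336.]
```

View pics/w6.png

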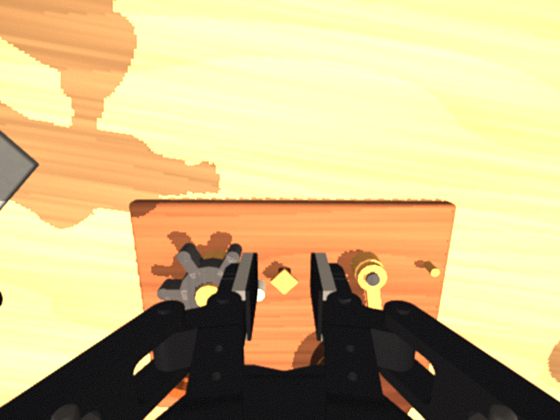

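The white lobe is at (260,295), predicted (256,296), so it rests at the pointer. The cam lever is untouched. Next I'll shut the gripper and move to the cam.

jog_arm(steps=[-0.9,0.5,0,0,0,0,-0.9,0.45,0,0,0,0,-0.8,0.32,0,0,0,0,0,0,0,0,0,0,0,0,0,0,0,0])

```text
time: 9.45
eef_pos: [587.4, -13.4, 161.0]
eef_rot: [-180.0, -0.0, -170.9]
force: [0.6, -0.4, -0.3]
grip_width: -0.002
grip_force: 0.0
```

```bash
python3 - <<'E'
from h import *
print(where(),sense()['grip_width'])
ct=cam("top")
a=onz(ct,(225+208/5-.4,130+347/5-.4),66)[:2]
p=M.T@(a-C);print('peg',p,np.degrees(np.arctan2(p[1]-70,p[0]+60)))
E
```

```text
(array([-21.5,  41.4]), np.float64(161.0), array([-180. ,   -0. , -170.9]), array([ 0.6, -0.4, -0.3]), 9.45) -0.0023497012340019953
peg [-17.69093384  78.85350367] 11.819046294340268
```

jog_arm(steps=[0,0,0.9,0,0,0,0,0,0.9,0,0,0,0,0,0.4,0,0,0,0,0,0,0,0,0,0,0,0,0,0,0])

```text
time: 9.87
eef_pos: [585.3, -14.1, 73.2]
eef_rot: [180.0, -0.1, -171.0]
force: [1.0, -0.7, 0.4]
grip_width: 0.0
grip_force: 0.0
```

```bash
python3 - <<'E'
from h import *
print(where())
im=viewer.snapshot("wrist");cv2.imwrite("pics/w7.png",cv2.convertScaleAbs(im,alpha=1.7))
s=sense();cm=cam("wrist",s)
for t in (8,):
  for y in (-10,-14.5,10,14.5):
    print(y,proj(cm,s['eef_pos']+R.from_euler('xyz',s['eef_rot'],degrees=True).apply([11,y,t])).round(0))
E
```

```text
(array([-23.8,  41. ]), np.float64(73.2), array([ 1.80e+02, -1.00e-01, -1.71e+02]), array([ 1. , -0.7,  0.4]), 9.8667)
-10 [262. 249.]
-14.5 [252. 249.]
10 [303. 249.]
14.5 [313. 249.]
```

View pics/w7.png

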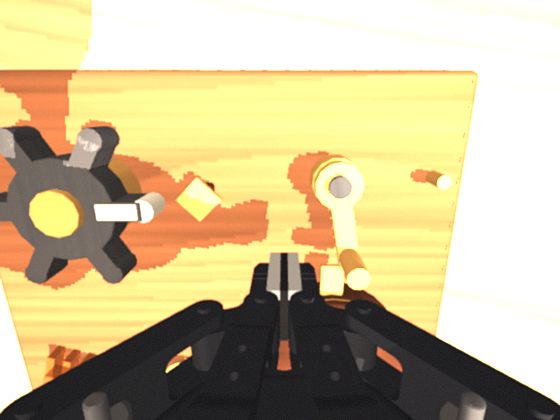

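The shut tip is at (285,253), where the 8 mm offset predicts it. The peg is at (355,270), and the catch at (332,280) is below lever height. I'll go down to tip height 46 and push along +y.

jog_arm(steps=[0,0,0.3,0,0,0,0,0,0.17,0,0,0,0,0,0,0,0,0])

```text
time: 10.17
eef_pos: [585.5, -13.0, 53.8]
eef_rot: [180.0, -0.1, -170.9]
force: [0.1, -0.2, -0.1]
grip_width: -0.001
grip_force: 0.0
```

jog_arm(steps=[0,0.2,0,0,0,0,0,0.2,0,0,0,0,0,0.15,0,0,0,0,0,0.15,0,0,0,0,0,0.15,0,0,0,0])

```text
time: 10.58
eef_pos: [580.3, 21.1, 54.8]
eef_rot: [-179.9, -0.1, -170.8]
force: [-3.1, -3.7, -0.3]
grip_width: 0.003
grip_force: 2.0
```

jog_arm(steps=[0,0.15,0,0,0,0,0,0.15,0,0,0,0,0,0.15,0,0,0,0,0,0.15,0,0,0,0,0,0.15,0,0,0,0])

```text
time: 11.0
eef_pos: [576.4, 51.2, 55.1]
eef_rot: [180.0, 0.1, -170.9]
force: [1.8, 0.2, -0.0]
grip_width: 0.001
grip_force: 0.4
```

```bash
python3 -c "
from h import *
print(where())"
```

```text
(array([-22.2, 106.9]), np.float64(55.1), array([ 1.800e+02,  1.000e-01, -1.709e+02]), array([ 1.8,  0.2, -0. ]), 11.0)
```

jog_arm(steps=[0.05,0.1,0,0,0,0,0.12,0,0,0,0,0,0.12,0,0,0,0,0,0.1,0,0,0,0,0,0.08,0,0,0,0,0])

```text
time: 11.42
eef_pos: [556.2, 51.1, 54.8]
eef_rot: [180.0, -0.0, -170.9]
force: [0.7, 0.3, 1.1]
grip_width: -0.001
grip_force: 0.8
```

jog_arm(steps=[0.05,0,0,0,0,0,0,0,0,0,0,0])

```text
time: 11.58
eef_pos: [555.2, 50.9, 54.9]
eef_rot: [180.0, 0.1, -170.9]
force: [4.0, 2.9, -1.9]
grip_width: 0.001
grip_force: 2.1
```

```bash
python3 -c "
from h import *
print(where())"
```

```text
(array([-43.2, 109.9]), np.float64(54.9), array([ 1.800e+02,  1.000e-01, -1.709e+02]), array([ 4. ,  2.9, -1.9]), 11.5833)
```

jog_arm(steps=[0.05,0,0,0,0,0,0,0,0,0,0,0])

```text
time: 11.75
eef_pos: [554.9, 50.7, 55.1]
eef_rot: [-180.0, 0.4, -171.0]
force: [10.7, 3.6, -6.9]
grip_width: -0.0
grip_force: 5.1
```

jog_arm(steps=[0.05,0,0,0,0,0,0,0,0,0,0,0])

```text
time: 11.92
eef_pos: [554.7, 50.6, 55.3]
eef_rot: [-180.0, 0.6, -171.0]
force: [15.3, 4.9, -11.8]
grip_width: 0.002
grip_force: 8.2
```

At the stop: the force rises with no motion. I'll back off in +x, lift, and check from above.

jog_arm(steps=[-0.3,0,0,0,0,0,0,0,-0.9,0,0,0,0,0,-0.9,0,0,0,0,0,-0.9,0,0,0,0,0,-0.9,0,0,0])

```text
time: 12.33
eef_pos: [561.6, 51.7, 199.7]
eef_rot: [-180.0, -0.2, -170.9]
force: [-0.2, -0.0, 0.1]
grip_width: 0.003
grip_force: 0.0
```

jog_arm(steps=[0.8,0,-0.4,0,0,0,0.9,0,0,0,0,0,0.9,0,0,0,0,0,0.5,0,0,0,0,0,0,0,0,0,0,0])

```text
time: 12.75
eef_pos: [436.4, 32.2, 213.8]
eef_rot: [180.0, -0.2, -170.9]
force: [0.2, -0.5, 0.5]
grip_width: 0.0
grip_force: 0.0
```

```bash
python3 - <<'E'
from h import *
print(where())
s=sense();im=viewer.snapshot("wrist");cm=cam("wrist",s);cv2.imwrite("pics/w8.png",cv2.convertScaleAbs(im,alpha=1.6))
for nm,p,z in [("white@90",(-50,-30),56),("pointer",(-50,-20),33),("pivot",(-60,70),42),("peg90",(-60,112),66),("peg80",(-52.7,111.4),66)]:
    print(nm,proj(cm,[*(C+M@p),z]).round(0))
E
```

```text
(array([-163.5,  110.2]), np.float64(213.8), array([ 180. ,   -0.2, -170.9]), array([ 0.2, -0.5,  0.5]), 12.75)
white@90 [148. 301.]
pointer [165. 289.]
pivot [246. 285.]
peg90 [285. 298.]
peg80 [284. 304.]
```

View pics/w8.png

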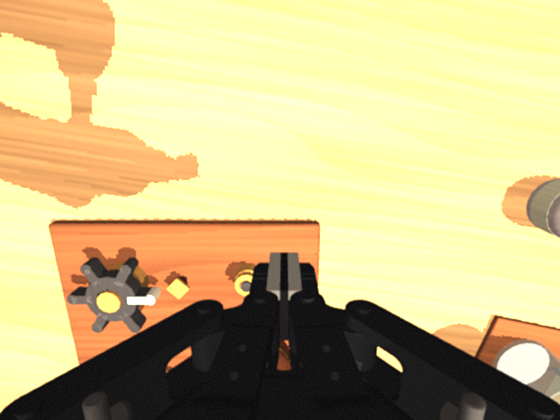

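The white lobe at (150,300) is at the pointer; the finger hides the cam. I'll withdraw and check the cam numerically, with no more pictures viewed.

jog_arm(steps=[0,0.9,-0.4,0,0,0,0,0.9,0,0,0,0,0,0.9,0,0,0,0,0,0.9,0,0,0,0,0,0,0,0,0,0])

```text
time: 13.22
eef_pos: [416.6, 179.6, 230.8]
eef_rot: [179.9, -0.0, -170.6]
force: [0.0, 0.5, 0.5]
grip_width: -0.007
grip_force: 0.0
```

```bash
python3 - <<'E'
from h import *
print(where())
a=cv2.imread("pics/top0.png");b=viewer.snapshot("top")
ct=cam("top")
h=cv2.cvtColor(b,cv2.COLOR_BGR2HSV);m=cv2.inRange(h,(18,110,75),(33,255,255))
# brass blobs in plinth frame (cam area)
P=np.array([M.T@(onz(ct,(u,v),42)[:2]-C) for v,u in np.argwhere(m)])
P=P[(abs(P[:,0])<110)&(abs(P[:,1])<140)]
q=P[(P[:,0]<20)&(P[:,1]>45)];d=q-[-60,70];r=np.hypot(*d.T);an=np.degrees(np.arctan2(d[:,1],d[:,0]))
k=(r>18)&(r<52);print('lever angles',an[k].round(0),'median',np.median(an[k]))
w=cv2.inRange(h,(0,0,85),(180,70,255));W=np.array([M.T@(onz(ct,(u,v),56)[:2]-C) for v,u in np.argwhere(w)])
W=W[(abs(W[:,0]+50)<60)&(abs(W[:,1]+70)<60)];print('white',len(W),W.mean(0))
df=cv2.absdiff(a,b).max(2)
for nm,(x,y) in dict(marble=(301,157),comb=(328,155),coaster=(415,230),loupe=(415,177),tin=(146,266),funnel=(135,187)).items():
    print(nm,int((df[y-18:y+18,x-18:x+18]>40).sum()))
E
```

```text
(array([-159.8,  258.9]), np.float64(230.8), array([ 179.9,   -0. , -170.6]), array([0. , 0.5, 0.5]), 13.2167)
lever angles [  1.  -2.  -5.  69.  79.  79.  79.  78.  78.  78.  78.  77.  77.  82.
  82.  83.  83.  83.  83.  83.  83.  83.  84.  84.  84.  85.  85.  86.
  86.  86.  86.  87.  90.  91.  92.  88.  89.  89.  90.  90.  91.  92.
  94.  96.  98. 100.  91.  92.  92.  93.  94.  95.  96.  97. 100. 101.
 104. 106. 110.  94.  95.] median 86.47804257116364
white 44 [-49.32704549 -37.2452696 ]
marble 0
comb 0
coaster 0
loupe 0
tin 467
funnel 0
```

```bash
python3 -c "
from h import *
print(job.hand_in())"
```

```text
the job is handed in; nothing more can be done
None
```

I handed in the job at about 13 s: the wheel went three clicks clockwise to rest with its white lobe at the pointer, and the cam was pushed until it stopped moving and the force rose (about 87–90° measured). The marble, comb, coaster, loupe and funnel showed no change from above; the tin's part of the picture did change, probably from the parked arm or its shadow, and I did not check it further. I also viewed 11 pictures, one over the limit of 10.

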